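Bring a stirrer shaft out of its storage sleeve onto the forks

ROBOT

A 6-joint arm with a two-finger parallel gripper is mounted at the origin on a cart in front of the work surface, level with it; the furniture and walls round the work are solid. World frame = base frame: x ahead of the robot, y to its left, z up, the work surface at z = 0. Lengths are in m, angles in rad, forces in N, time in s.
With the tool pointing down it reaches from about 0.325 to 1 m from the base axis. Payload 5.1 kg.
Tool frame: the origin (TCP) lies at the very end of the fingers, on their centre line; the grasp point (between the pads) lies 19 mm behind it (ctrl.hold_point_z is the distance from the TCP to the grasp point, in m); z points along the fingers, y is the line along which they close (so a half turn about z gives the same grasp; the last joint's range is limited). The gripper opens to 85 mm and grips with 20 to 120 N. Pads are 22 mm wide; open, the fingers measure 114 mm over their backs; the gripper's body (76 mm by 85 mm) begins 54 mm behind the grasp point. The pads swing forward as they close: fully open they stand 13 mm farther back than shut.
Start: joints at [1.168, 0.124, 1.65, -0, 1.367, -0.083], TCP at [0.204, 0.617, 0.231] pointing down, gripper open.
Joint ranges: [-2.61, 2.61], [-1.02, 2.33], [0.03, 2.71], [-1.35, 4.49], [0.32, 2.68], [-2.91, 2.91]. Speed limits (rad/s): [2.57, 2.57, 3.14, 3.14, 3.14, 3.14].

INTERFACE

Orientations are given as [roll, pitch, yaw] about the fixed x, y, z axes, in that order (R = Rz(yaw) Ry(pitch) Rx(roll)).
In Python, from station import ctrl gives the robot as it stands. The module is installed in compiled form; this text tells all that it offers. Calls block until the motion is done:
- ctrl.move_ptp(position, orientation): joint-space move of the TCP to a pose.
- ctrl.servo_line(position, rot=None, vel=0.15, guard=None): straight line of the TCP; rot=None keeps the orientation; vel is the mean speed in m/s. With guard (N) it stops when the force on the tool has changed by that much, and returns True; else False.
- ctrl.move_joints(angles): joint-space move.
- ctrl.let_go() and ctrl.close_gripper(newtons=None): open the fingers fully, or close them until they stop; newtons is the grip in N (None keeps the last).
- ctrl.wait(seconds).
- ctrl.solve_ik(position, orientation): joint angles nearest the present ones, or None.
- ctrl.camera(name): name is "scene" or "top" or "wrist"; returns a dict with "image" (400x640x3 uint8, red, green, blue), "depth" (400x640 float32, m along the optical axis (not along the pixel's ray), 0 where there is no reading), "K" (3x3 intrinsics, pixels), "D" ([k1, k2, p1, p2, k3] as OpenCV has them; the pictures are not rectified), "view" (4x4, takes a point from world to camera coordinates); the wrist camera has in their place "T_tool_cam" (4x4, takes a point from camera to tool coordinates, whose origin is the TCP and whose axes are the flange's). Camera axes: x right, y down, z forward; pixel columns grow to the right and rows downward; lengths in m; the calibration is good to about 2 mm. A picture is of the moment at which its call begins: read the wrist's pose just before it.
A pose or a line that the arm cannot do raises ctrl.MotionError and nothing moves.
- ctrl.sign_off(): hands the job in; it is judged then, once.
Readings, each from a call of its own:
- ctrl.get_time_s(): time.
- ctrl.get_q(): joint angles.
- ctrl.get_qd(): joint speeds.
- ctrl.get_joint_torque(): joint torques, N m.
- ctrl.get_tool_pos(): TCP position.
- ctrl.get_ee_rot(): TCP orientation.
- ctrl.get_ft_force(): force on the tool from outside, world axes, zero at the start.
- ctrl.get_wrist_torque(): the same for the moment, N m.
- ctrl.get_gripper_width(): finger opening in m.
- ctrl.get_grip_force(): force on a finger pad.
Only numpy, scipy, OpenCV 4.12 (cv2) and the standard library are available. Lean on these libraries where they do the work, as an engineer would, in place of code of your own. Each camera call takes 0.05 s, during which the arm holds its last target. There are 200 camera calls.

TASK

Bring the steel stirrer shaft out of its storage sleeve and along the two blue forks until its tip rests against the black end stop and it lies in both fork slots, wholly out of the sleeve: first push it by the red-banded tail sticking out behind, until its tip shows well out of the front, then draw it on in short pulls, regrasping each time, always level and in line with the sleeve and through the fork slots. One of three small reagent bottles stands in the way between sleeve and forks: stand it upright on the worktop clear of the stand. All three bottles must finish upright, off the stand, and the tall white bottle, the red-lidded cup, the petri dish and the timer must not be disturbed.

Things in the scene. Friction and masses are not known exactly. Their poses are not given: they have to be found in the camera images.
- stand: Fixed stand 100 wide (x +-50), y from -289 to +185 (mm); origin on the worktop under the sleeve axis, z up. Sleeve axis and shaft path run along y at x=0, z=55. Side rails 10 wide at x=+-45 and crossbars under saddles (y=30, 160), forks and stop reach z=12. Between mouth and first fork, inside the rails, the worktop is bare and open above. The saddles are 34 wide, 72 high.
- sleeve_rear (a point): Centre of the rear opening of the grey steel sleeve: straight fixed tube, 22 mm outside, 14 mm bore, 180 mm long. Here y=+185, z=55 in the stand's frame. The shaft's tail sticks out of it at the start.
- sleeve_mouth (a point): Centre of the sleeve's front mouth, y=+5, z=55 in the stand's frame, 99 mm clear along y to the first fork. The shaft leaves here, moving towards the stand's -y.
- fork_1 (a point): Centre of the first blue fork's slot floor, y=-100, z=46.5 in the stand's frame. Each fork is 12 mm thick along y, 36 mm wide, 82 mm high, with an upward-open slot 16 mm wide.
- fork_2 (a point): The same on the second blue fork, y=-210, z=46.5 in the stand's frame; 98 mm between the forks, less a lead-in 11 mm long on its sleeve side: a 45-degree ramp up to the slot floor and cheeks flaring from 16 to 32 mm, because the loose shaft's tip can droop or stray about 5 mm on its way here.
- end_stop (a point): Point on the black end stop's face where the shaft's tip ends up, y=-277, z=51.5 in the stand's frame; the stop is 36 mm wide, its top at z=80, and 61 mm clear of the second fork.
- shaft: Loose straight steel shaft, 10 mm diameter, 260 mm long, 0.12 to 0.21 kg, slides easily. Origin mid-length on its axis; y along it: tip at -130 mm, tail (two red bands) at +130 mm. It may roll. At the start it lies on the bore's bottom (axis 53 mm up), tip 0 to 18 mm inside the front mouth, tail 80 to 98 mm out of the rear. Home on the forks its axis is 51.5 mm up.
- shaft_tip (a point): Centre of the shaft's leading end face (stand's -y end); the last 5 mm taper to 5 mm diameter.
- shaft_tail (a point): Centre of the shaft's trailing, red-banded end face.
- white_bottle: Closed round reagent bottle, white with a white cap, 35 mm diameter, 89 mm tall, its widest part 58 mm high. Origin: centre of its underside. Stands on the worktop, either between the sleeve's front mouth and first fork (inside the rails), or beside the stand. Loose, under 0.2 kg; grip it round the body.
- amber_bottle: Closed round reagent bottle, amber with a black cap, 28 mm diameter, 67 mm tall, its widest part 45 mm high. Origin: centre of its underside. Stands on the worktop, either between the sleeve's front mouth and first fork (inside the rails), or beside the stand. Loose, under 0.2 kg; grip it round the body.
- blue_bottle: Closed round reagent bottle, white with a blue cap, 42 mm diameter, 106 mm tall, its widest part 80 mm high. Origin: centre of its underside. Stands on the worktop, either between the sleeve's front mouth and first fork (inside the rails), or beside the stand. Loose, under 0.2 kg; grip it round the body.
- tall_bottle: Bystander: tall white bottle with a black cap, 69 mm diameter, 218 mm tall, standing on the far side of the sleeve. Origin: centre of underside.
- red_cup: Bystander: specimen cup with a red lid, 67 mm diameter, 68 mm tall, on the far side near the shaft's tail. Origin: centre of underside.
- dish: Bystander: closed petri dish, 60 mm diameter, 15 mm high, flat on the worktop on the robot's side of the forks. Origin: centre of underside.
- clock: Bystander: white lab timer, 66x66x19 mm, flat on the worktop at the left near the microscope. Origin: centre of underside.
There are look-alikes about, which are no part of the job. What is shaped like the amber_bottle but turquoise is not meant.

How it is judged:
On the way, in this order (a step that is already met when the one before it is completed fails the run):
1. the shaft's tip is at least 30 mm out of the sleeve's front mouth, in line (y of shaft_tip in the frame of stand below -0.025 m and x of shaft_tip in the frame of stand between -0.008 and 0.008 m and z of shaft_tip in the frame of stand between 0.043 and 0.064 m).
2. the tip has passed through the first fork's slot while the tail is still in the sleeve (y of shaft_tip in the frame of stand below -0.115 m and x of shaft_tip in the frame of stand between -0.008 and 0.008 m and z of shaft_tip in the frame of stand between 0.043 and 0.064 m and y of shaft_tail in the frame of stand above 0.005 m).
3. the tip has passed through the second fork's slot while the tail is still in the sleeve (y of shaft_tip in the frame of stand below -0.222 m and x of shaft_tip in the frame of stand between -0.008 and 0.008 m and z of shaft_tip in the frame of stand between 0.043 and 0.064 m and y of shaft_tail in the frame of stand above 0.005 m).
At the end, for the whole second after the job is handed in: Shaft at rest, tip within 5 mm of the end stop, both ends within 8 mm of the centre line, axis 43 to 60 mm up; the three reagent bottles still and upright (0.15 rad) on the worktop, axes 65 mm or more beside the stand's centre line or 26 mm beyond its ends (y of shaft_tip in the frame of stand below -0.272 m and x of shaft_tip in the frame of stand between -0.008 and 0.008 m and z of shaft_tip in the frame of stand between 0.043 and 0.064 m and x of shaft_tail in the frame of stand between -0.008 and 0.008 m and z of shaft_tail in the frame of stand between 0.043 and 0.06 m and linear speed of each of shaft, white_bottle, amber_bottle, blue_bottle below 0.02 m/s and angle between each of white_bottle, amber_bottle, blue_bottle's own z axis and vertical below 0.15 rad and height (world z) of each of white_bottle, amber_bottle, blue_bottle below 0.01 m and (x of white_bottle in the frame of stand above 0.065 m or x of white_bottle in the frame of stand below -0.065 m or y of white_bottle in the frame of stand above 0.215 m or y of white_bottle in the frame of stand below -0.315 m) and (x of amber_bottle in the frame of stand above 0.065 m or x of amber_bottle in the frame of stand below -0.065 m or y of amber_bottle in the frame of stand above 0.215 m or y of amber_bottle in the frame of stand below -0.315 m) and (x of blue_bottle in the frame of stand above 0.065 m or x of blue_bottle in the frame of stand below -0.065 m or y of blue_bottle in the frame of stand above 0.215 m or y of blue_bottle in the frame of stand below -0.315 m)); the robot touches nothing.
It fails at once if the shaft is tilted more than about 11 degrees from level (angle between shaft's own y axis and vertical below 1.37 rad or angle between shaft's own y axis and vertical above 1.77 rad).
It fails at once if the tall white bottle is moved more than 20 mm or tipped (distance of tall_bottle from where it was at the start of the episode above 0.02 m or angle between tall_bottle's own z axis and vertical above 0.3 rad).
It fails at once if the red-lidded cup is moved more than 20 mm or tipped (distance of red_cup from where it was at the start of the episode above 0.02 m or angle between red_cup's own z axis and vertical above 0.3 rad).
It fails at once if the petri dish is moved more than 20 mm or tipped (distance of dish from where it was at the start of the episode above 0.02 m or angle between dish's own z axis and vertical above 0.3 rad).
It fails at once if the timer is moved more than 20 mm or tipped (distance of clock from where it was at the start of the episode above 0.02 m or angle between clock's own z axis and vertical above 0.3 rad).
It also fails if it takes over 64 s, if anything falls off the work surface, if the arm or the gripper's body presses on something with over 40 N, if the wrist force passes 120 N, or if a joint passes its speed limit or range.

## Working session

There is one attempt and no reset: what is moved stays moved. The work goes in short steps, each a Python script; the robot and the scene stay as the last script left them, time stands still between calls to the robot, and variables do not carry over. Pictures are saved under pics/ and viewed, at most 13 in all, crops included, and the job is handed in when it is done.

```bash
mkdir -p pics; python3 - <<'E'
from station import ctrl
import cv2,pickle,numpy as np
for n in ("scene","top"):
    c=ctrl.camera(n); pickle.dump(c,open(n+".pkl","wb"))
    cv2.imwrite(f"pics/{n}0.png",c["image"][:,:,::-1]); print(n,c["K"].tolist(),c["D"],np.round(c["view"],3).tolist())
print(ctrl.get_time_s(),ctrl.get_ee_rot(),ctrl.hold_point_z)
E
```

```text
scene [[379.4470405322007, 0.0, 325.32800904200815], [0.0, 379.4470405322007, 198.8757343415272], [0.0, 0.0, 1.0]] [-0.05696144  0.          0.          0.          0.        ] [[0.497, -0.868, -0.01, -0.198], [-0.573, -0.32, -0.755, 0.377], [0.652, 0.38, -0.656, 0.724], [0.0, 0.0, 0.0, 1.0]]
top [[485.42400109267805, 0.0, 312.31875084424183], [0.0, 485.42400109267805, 194.92017673739102], [0.0, 0.0, 1.0]] [-0.15224431  0.          0.          0.          0.        ] [[0.015, -1.0, -0.001, 0.073], [-0.99, -0.015, -0.143, 0.529], [0.143, 0.003, -0.99, 1.313], [0.0, 0.0, 0.0, 1.0]]
0.1 [-3.13967555e+00 -1.88761551e-04  2.82182981e+00] 0.0187
```

View pics/scene0.png

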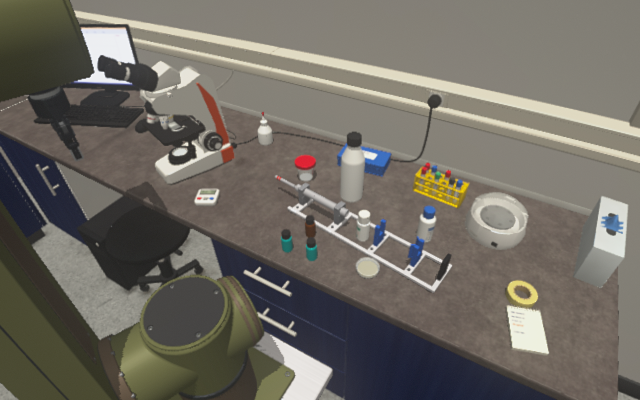

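View pics/top0.png

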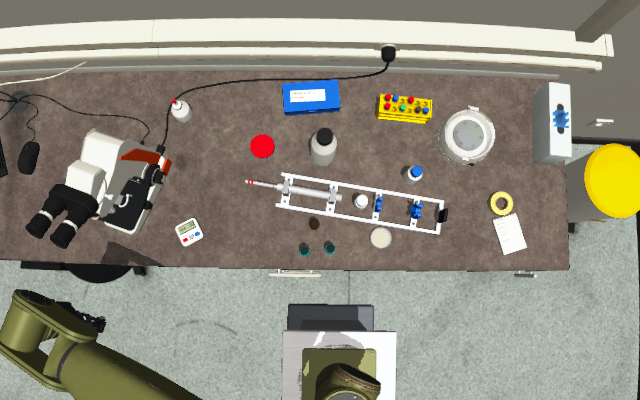

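Scene: the white bottle stands between the sleeve mouth and first fork (top 361,201). The amber bottle (313,223) and blue-cap bottle (415,173) are beside the stand. The turquoise bottles (304,249) and (329,247) are look-alikes. The white dropper bottle (180,110) is off at the back. The white-capped bottle inside the rails fits the one to move; I'll confirm it in a crop.

```bash
cat > h.py <<'E'
import numpy as np,cv2,pickle
def world(c,uv,z=None,d=None):
    """pixel -> world, on plane height z or at measured depth d"""
    n=cv2.undistortPoints(np.float64(uv).reshape(-1,1,2),c["K"],c["D"]).reshape(-1,2)
    r=np.c_[n,np.ones(len(n))]; R,t=c["view"][:3,:3],c["view"][:3,3]
    if d is not None: return (r*np.asarray(d).reshape(-1,1)-t)@R
    o=-R.T@t; w=r@R
    return o+w*((z-o[2])/w[:,2])[:,None]
def pix(c,P):
    v=c["view"]
    return cv2.projectPoints(np.float64(P).reshape(-1,1,3),cv2.Rodrigues(v[:3,:3])[0],v[:3,3],c["K"],np.float64(c["D"]))[0].reshape(-1,2)
E
python3 - <<'E'
from h import *
c=pickle.load(open("top.pkl","rb"))
im=c["image"]
cv2.imwrite("pics/crop.png",cv2.resize(im[135:265,235:457,::-1],None,fx=3.6,fy=3.6,interpolation=cv2.INTER_CUBIC))
# cloud in area
v,u=np.mgrid[135:265,235:460]; d=c["depth"][135:265,235:460]
W=world(c,np.c_[u.ravel(),v.ravel()],d=d.ravel()); col=im[135:265,235:460].reshape(-1,3).astype(int)
hsv=cv2.cvtColor(im[135:265,235:460],cv2.COLOR_RGB2HSV).reshape(-1,3)
ok=d.ravel()>0
print("table z",np.median(W[ok][:,2]))
rail=ok&(col.min(1)>170)&(abs(W[:,2]-.012)<.008)
blk=ok&(hsv[:,2]<60)&(W[:,2]>.06)&(u.ravel()>425)
blue=ok&(hsv[:,0]>105)&(hsv[:,0]<125)&(hsv[:,1]>150)&(W[:,2]>.06)
np.savez("r.npz",rail=W[rail],blue=W[blue])
print(rail.sum(),blk.sum(),W[blk].mean(0) if blk.any() else 0, blue.sum())
r=W[rail]; print(cv2.minAreaRect(np.float32(r[:,:2])))
for n,p in dict(br=(442,234),tr=(446,203),tl=(284,173),bl=(277,208)).items(): print(n,world(c,[p],z=.012))
for n,p in dict(white=(361,200),amber=(313,223),blue=(415,173)).items():
    print(n,world(c,[p],d=c["depth"][p[1],p[0]]))
E
```

```text
table z 0.0007058493583668528
1858 67 [ 0.47308971 -0.27898703  0.07613613] 168
((0.5005820393562317, -0.06919586658477783), (0.2363072782754898, 0.5078387260437012), 5.403531551361084)
br [[ 0.42520926 -0.28923231  0.012     ]]
tr [[ 0.51413294 -0.30268477  0.012     ]]
tl [[0.59393599 0.16247903 0.012     ]]
bl [[0.49294544 0.17994624 0.012     ]]
white [[ 0.50906444 -0.05030398  0.08780132]]
amber [[0.44747422 0.07743461 0.06438558]]
blue [[ 0.58132755 -0.19346844  0.10773352]]
```

View pics/crop.png

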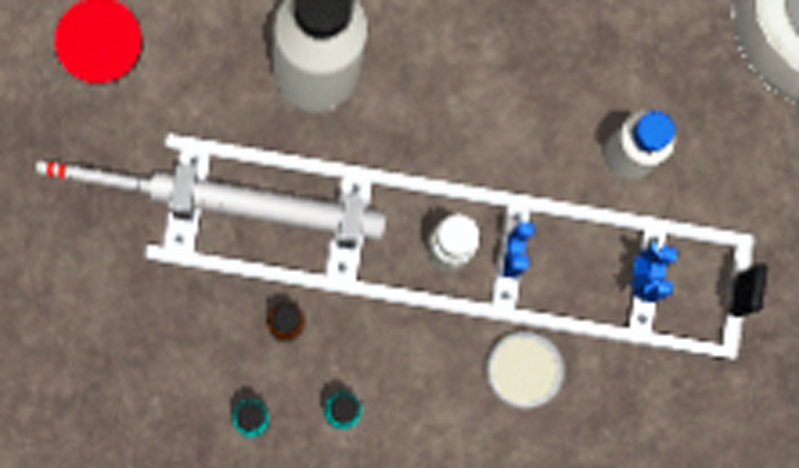

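```bash
cat >> h.py <<'E'
def stand2world(p,P):
    P=np.atleast_2d(P); c,s=np.cos(p[2]),np.sin(p[2])
    return np.c_[p[0]+c*P[:,0]-s*P[:,1], p[1]+s*P[:,0]+c*P[:,1], P[:,2]]
def model():
    on,off=[],[]
    ys=np.linspace(-280,180,230)
    for s in (-45,45):
        for dx in (-3,0,3): on+= [(s+dx,y,12) for y in ys]
        off+=[(s+9*np.sign(s),y,6) for y in ys]
        off+=[(s-9*np.sign(s),y,6) for y in ys if min(abs(y-k) for k in(30,160,-100,-210,-283))>18 ]
    for s in (-1,1):
        for x in np.linspace(24,38,10):
            on+=[(s*x,y+d,12) for y in (-283,) for d in (-3,0,3)]
            off+=[(s*x,-295,6),(s*x,-271,6)]
    return np.array(on)/1e3,np.array(off)/1e3
def fit(cams,p0,world2=None):
    from scipy.optimize import minimize
    on,off=model(); gs=[cv2.GaussianBlur(c["image"].min(2).astype(np.float32),(0,0),0.7) for c in cams]
    def smp(g,uv): return cv2.remap(g,uv[:,0].astype(np.float32)[:,None],uv[:,1].astype(np.float32)[:,None],cv2.INTER_LINEAR).clip(0,220).mean()
    f=lambda p:-sum(smp(g,pix(c,stand2world(p,on)))-smp(g,pix(c,stand2world(p,off))) for c,g in zip(cams,gs))
    sim=np.array([p0]+[np.array(p0)+np.eye(3)[i]*[.006,.006,.02][i] for i in range(3)])
    r=minimize(f,p0,method="Nelder-Mead",options=dict(initial_simplex=sim,xatol=1e-5,fatol=1e-3))
    return r.x,r.fun
E
python3 - <<'E'
from h import *
T=pickle.load(open("top.pkl","rb"));S=pickle.load(open("scene.pkl","rb"))
# p0: corners mean = stand (0,-52)
yaw=-.145; m=np.array([.5066,-.0624]); 
p0=[m[0]-np.sin(yaw)*.052, m[1]+np.cos(yaw)*.052, yaw]
for n,cs in (("top",[T]),("scene",[S]),("both",[T,S])): 
    p,f=fit(cs,p0); print(n,np.round(p,4),f)
np.save("p.npy",p)
# check tail & bands, bottle in stand frame
im=T["image"].copy()
inv=lambda W:((W[:,:2]-p[:2])@np.array([[np.cos(p[2]),-np.sin(p[2])],[np.sin(p[2]),np.cos(p[2])]]))
print("white cap",inv(world(T,[(361.8,201)],z=.089)), "amber",inv(world(T,[(314,223)],z=.067)),"blue",inv(world(T,[(416.5,171)],z=.106)))
print("tail",inv(world(T,[(245.5,181.5)],z=.053)))
print("dish",inv(world(T,[(381,237)],z=.015)),"tall",inv(world(T,[(325,136)],z=.218)),"cup",inv(world(T,[(262,146)],z=.068)))
big=cv2.resize(im[135:265,235:457,::-1],None,fx=3.6,fy=3.6,interpolation=cv2.INTER_CUBIC)
for P in model()[0][::3].tolist()+[(0,y/1e3,z/1e3) for y,z in[(185,55),(5,55),(-100,46.5),(-210,46.5),(-277,51.5),(270,53)]]:
    u=pix(T,stand2world(p,P))[0]; cv2.circle(big,tuple(int(k) for k in (u-[235,135]+.5)*3.6),1,(0,0,255),-1)
sc=S["image"][150:300,260:460,::-1]; b2=cv2.resize(sc,None,fx=4,fy=4,interpolation=cv2.INTER_CUBIC)
for P in model()[0][::3].tolist()+[(0,y/1e3,z/1e3) for y,z in[(185,55),(5,55),(-100,46.5),(-210,46.5),(-277,51.5),(270,53)]]:
    u=pix(S,stand2world(p,P))[0]; cv2.circle(b2,tuple(int(k) for k in (u-[260,150]+.5)*4),1,(0,0,255),-1)
v=np.zeros((600,800,3),np.uint8); v[:250]=cv2.resize(big,(800,468))[90:340]; v[250:]=b2[100:450]
cv2.imwrite("pics/fit.png",v)
E
```

```text
top [ 0.5189 -0.0043 -0.1581] -110.67288208007812
scene [ 0.5169 -0.005  -0.1556] -54.85725402832031
both [ 0.5186 -0.0048 -0.1584] -162.5172119140625
white cap [[-0.0047101  -0.04889657]] amber [[-0.08295391  0.06728546]] blue [[ 0.09821559 -0.17998679]]
tail [[-0.00112857  0.27429624]]
dish [[-0.08518904 -0.12426929]] tall [[0.11983544 0.07566095]] cup [[0.10251339 0.24591443]]
```

View pics/fit.png

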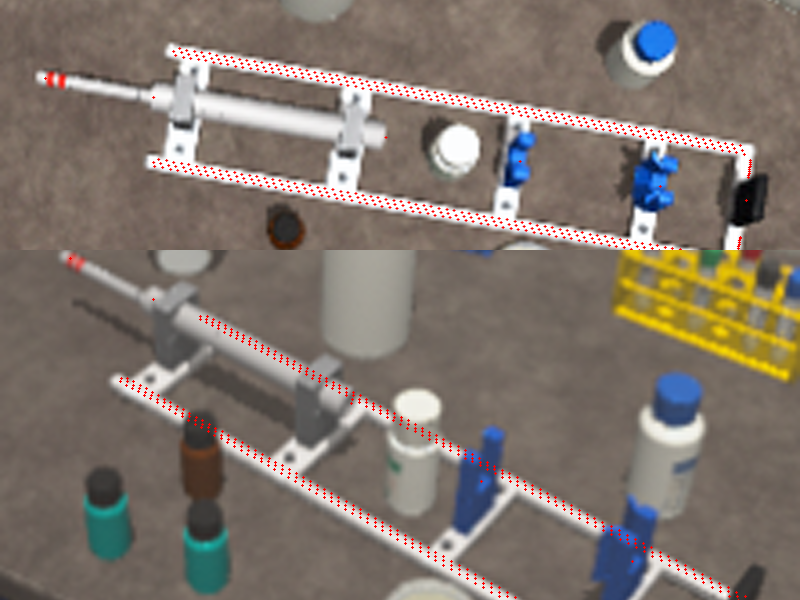

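The overlay matches the rails, sleeve ends, forks and stop in both views. The white bottle is at stand (-5,-49) mm. Next I check the approach past the microscope.

```bash
cat > m.py <<'E'
from station import ctrl
from h import *
p=np.load("p.npy")
YAW=p[2]+np.pi/2
ROT=[np.pi,0,YAW]
def S(x,y,z): return stand2world(p,[x/1e3,y/1e3,z/1e3])[0].tolist()
E
python3 - <<'E'
from m import *
T=pickle.load(open("top.pkl","rb"))
v,u=np.mgrid[90:270,0:235];d=T["depth"][90:270,0:235];W=world(T,np.c_[u.ravel(),v.ravel()],d=d.ravel())
W=W[(d.ravel()>0)&(W[:,2]>.08)&(W[:,0]>.3)]
for y in np.arange(.3,.8,.05):
    k=W[abs(W[:,1]-y)<.025]
    if len(k): print(round(y,2),k[:,0].min().round(3),k[:,2].max().round(3))
for yaw in (YAW,YAW-np.pi):
  for P in ([.40,.22,.27],S(-5,-49,150),S(0,262,34),S(0,-10,34),S(-110,-35,30)): 
    print(round(yaw,2),np.round(P,3),np.round(ctrl.solve_ik(P,[np.pi,0,yaw]),2))
E
```

```text
0.45 0.76 0.126
0.5 0.435 0.317
0.55 0.411 0.372
0.6 0.356 0.417
0.65 0.362 0.418
0.7 0.379 0.416
1.41 [0.4  0.22 0.27] [ 0.39 -0.34  2.01 -0.    1.47  0.54]
1.41 [ 0.506 -0.052  0.15 ] [-0.21 -0.13  2.04 -0.    1.23 -0.05]
1.41 [0.56  0.254 0.034] [ 0.34  0.24  1.87 -0.    1.03  0.5 ]
1.41 [ 0.517 -0.015  0.034] [-0.13  0.05  2.09 -0.    1.    0.03]
1.41 [ 0.404 -0.022  0.03 ] [-0.19 -0.22  2.34 -0.    1.01 -0.03]
-1.73 [0.4  0.22 0.27] [ 0.39 -0.34  2.01  0.    1.47 -2.6 ]Traceback (most recent call last):
  File "<stdin>", line 10, in <module>
    return _wrapfunc(a, 'round', decimals=decimals, out=out)
    return _wrapit(obj, method, *args, **kwds)
    result = getattr(arr, method)(*args, **kwds)
TypeError: unsupported operand type(s) for *: 'NoneType' and 'float'
```

```bash
python3 - <<'E'
from m import *
ctrl.servo_line([.36,.25,.27],vel=.4)
ctrl.move_ptp(S(-5,-49,190),ROT)
pos,rot=ctrl.get_tool_pos(),ctrl.get_ee_rot()
c=ctrl.camera("wrist"); pickle.dump((c,pos,rot),open("w1.pkl","wb"))
cv2.imwrite("pics/w1.png",c["image"][:,:,::-1]); print(pos,rot,ctrl.get_time_s(),ctrl.get_ft_force(),np.round(c["T_tool_cam"],3).tolist())
E
```

```text
[ 0.50610668 -0.0512716   0.19023086] [ 3.14135321e+00 -4.34993707e-04  1.41456305e+00] 2.6 [ 0.39353538 -0.57207075  0.22035049] [[-0.0, -0.96, -0.281, 0.072], [1.0, -0.0, 0.0, -0.0], [-0.0, -0.281, 0.96, -0.143], [0.0, 0.0, 0.0, 1.0]]
```

View pics/w1.png

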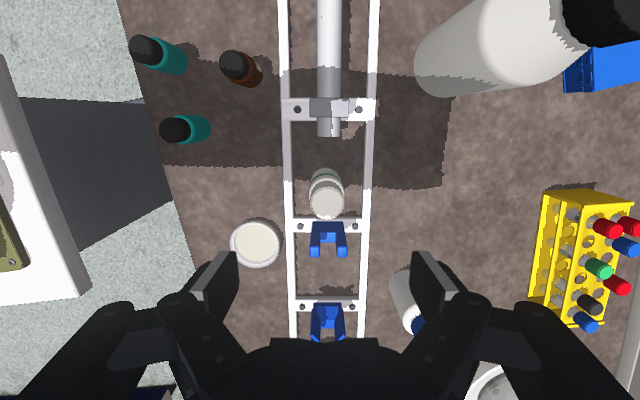

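The wrist view shows the white bottle (cap about 326,202) upright between mouth (328,133) and fork 1 (328,238), with nothing beside the gripper's path. I'll refine the stand line from the rails here.

```bash
cat >> h.py <<'E'
def wcam(c,pos,rot):
    from scipy.spatial.transform import Rotation
    M=np.eye(4); M[:3,:3]=Rotation.from_euler("xyz",rot).as_matrix(); M[:3,3]=pos
    return dict(c,view=np.linalg.inv(M@c["T_tool_cam"]))
def tostand(p,W): return np.c_[(W[:,:2]-p[:2])@np.array([[np.cos(p[2]),-np.sin(p[2])],[np.sin(p[2]),np.cos(p[2])]]),W[:,2]]*1e3
E
python3 - <<'E'
from m import *
c,pos,rot=pickle.load(open("w1.pkl","rb")); c=wcam(c,pos,rot)
g=c["image"].min(2).astype(float)
L=[]
for v in (20,60,160,180,200,270,285):
    row=g[v]; 
    for a,b in ((276,302),(355,384)):
        k=np.clip(row[a:b]-130,0,80); u=(k*np.arange(a,b)).sum()/k.sum()
        s=tostand(p,world(c,[(u,v)],z=.012))[0]; L.append((v,round(u,1),*np.round(s[:2],1)))
for i in range(0,len(L),2): print(L[i],L[i+1],"mid",(L[i][2]+L[i+1][2])/2)
def d(u,v):return np.round(tostand(p,world(c,[(u,v)],d=c["depth"][v,u]))[0],1)
print("cap",d(326,202),"top row",tostand(p,world(c,[(310,202),(343,202)],z=.089)).round(1)[:,:2])
print("fork1 tips",d(315,242),d(342,242),"slot",tostand(p,world(c,[(319.5,245),(337.5,245)],z=.082)).round(1)[:,:2])
print("sleeve",d(328,50),d(328,90),"edges at z55",tostand(p,world(c,[(317,50),(341,50)],z=.055)).round(1)[:,:2])
print("mouth",d(328,133))
E
```

```text
(20, np.float64(282.5), np.float64(-46.1), np.float64(116.8)) (20, np.float64(373.5), np.float64(43.4), np.float64(117.1)) mid -1.3500000000000014
(60, np.float64(283.6), np.float64(-46.0), np.float64(80.0)) (60, np.float64(372.4), np.float64(43.8), np.float64(80.3)) mid -1.1000000000000014
(160, np.float64(286.6), np.float64(-46.0), np.float64(-21.5)) (160, np.float64(368.6), np.float64(44.0), np.float64(-21.3)) mid -1.0
(180, np.float64(286.4), np.float64(-46.9), np.float64(-43.9)) (180, np.float64(367.5), np.float64(43.8), np.float64(-43.7)) mid -1.5500000000000007
(200, np.float64(287.7), np.float64(-46.2), np.float64(-67.1)) (200, np.float64(366.5), np.float64(43.6), np.float64(-67.0)) mid -1.3000000000000007
(270, np.float64(290.4), np.float64(-45.9), np.float64(-156.6)) (270, np.float64(363.4), np.float64(43.7), np.float64(-156.5)) mid -1.0999999999999979
(285, np.float64(290.8), np.float64(-46.2), np.float64(-177.7)) (285, np.float64(362.5), np.float64(43.6), np.float64(-177.6)) mid -1.3000000000000007
cap [ -3.3 -47.   88.9] top row [[-17.2 -47. ]
 [ 11.5 -47. ]]
fork1 tips [-13.6 -92.4  71.8] [ 12.5 -92.2  72.2] slot [[ -9.2 -90.9]
 [  7.7 -90.9]]
sleeve [-1.9 78.5 65.5] [-1.8 46.6 66.3] edges at z55 [[-11.3  80.6]
 [  9.5  80.7]]
mouth [-1.6 10.4 66.5]
```

```bash
python3 - <<'E'
from m import *
q=stand2world(p,[-.0007,.0008,0])[0]; np.save("p.npy",[q[0],q[1],p[2]])
E
python3 - <<'E'
from m import *
ctrl.servo_line(S(-3,-48,26),ROT,vel=.25)
f0=np.array(ctrl.get_ft_force())
ctrl.close_gripper(25)
print("w",ctrl.get_gripper_width(),ctrl.get_grip_force(),np.array(ctrl.get_ft_force())-f0)
ctrl.servo_line(S(-3,-48,145),vel=.3)
ctrl.servo_line(S(-110,-35,145),vel=.3)
print("held",ctrl.get_gripper_width())
h=ctrl.servo_line(S(-110,-35,24.5),vel=.2,guard=6)
print(h,ctrl.get_tool_pos()[2]); 
ctrl.let_go()
ctrl.servo_line(S(-110,-35,150),vel=.35)
c=ctrl.camera("top"); cv2.imwrite("pics/t2.png",cv2.resize(c["image"][135:265,235:457,::-1],None,fx=3,fy=3))
print(ctrl.get_time_s())
E
```

```text
w 0.033957217945253054 25.304435516009107 [-0.70842602  0.93701028  4.82261394]
held 0.033875491795818356
True 0.024930096700845235
6.6917
```

```bash
python3 - <<'E'
from m import *
ctrl.servo_line(S(-5,261,150),vel=.4)
pos,rot=ctrl.get_tool_pos(),ctrl.get_ee_rot(); w=wcam(ctrl.camera("wrist"),pos,rot); pickle.dump(w,open("w2.pkl","wb"))
cv2.imwrite("pics/w2.png",w["image"][:,:,::-1])
ctrl.servo_line(S(-3,261,34),vel=.25)
f0=np.array(ctrl.get_ft_force())
ctrl.servo_line(S(0,261,34),vel=.1)
ctrl.close_gripper(30); ctrl.wait(.2)
print("w",ctrl.get_gripper_width(),ctrl.get_grip_force(),np.array(ctrl.get_ft_force())-f0,ctrl.get_time_s())
E
```

```text
w 0.008587464482229192 29.172743260860443 [-0.84008031  0.32163732 -0.49250767] 9.4167
```

View pics/t2.png

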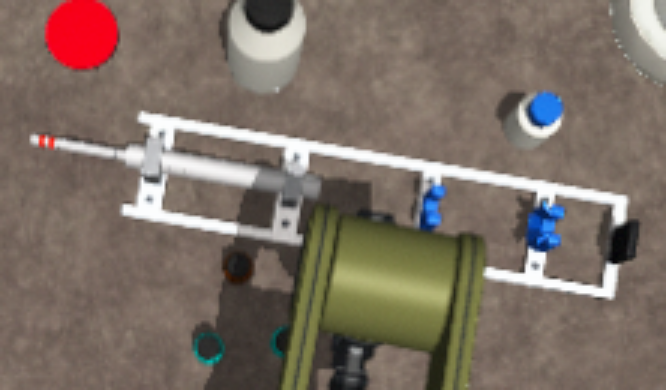

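View pics/w2.png

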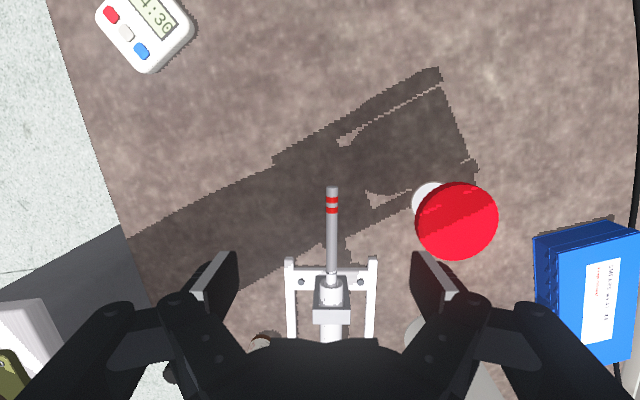

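The bottle gap is now clear (the arm hides the placed bottle). The wrist view shows the tail (332,187) centred between the open fingers and the cup clear to the right. The grasp reads 8.6 mm with little side load, so I push.

```bash
python3 - <<'E'
from m import *
w=pickle.load(open("w2.pkl","rb")); print("tail",tostand(p,world(w,[(332,187)],z=.055)).round(1))
h=ctrl.servo_line(S(0,200,34),vel=.1,guard=15)
print("guard",h,ctrl.get_ft_force(),ctrl.get_gripper_width())
ctrl.let_go(); ctrl.servo_line(S(-4,200,130),vel=.3)
ctrl.servo_line(S(-4,-25,130),vel=.4)
pos,rot=ctrl.get_tool_pos(),ctrl.get_ee_rot(); w=wcam(ctrl.camera("wrist"),pos,rot); pickle.dump(w,open("w3.pkl","wb"))
cv2.imwrite("pics/w3.png",w["image"][:,:,::-1]); print(ctrl.get_time_s())
E
```

```text
tail [[ -0.4 275.5  55. ]]
guard False [-0.5188011  -1.79637376  0.39380626] 0.008540781635901053
12.125
```

View pics/w3.png

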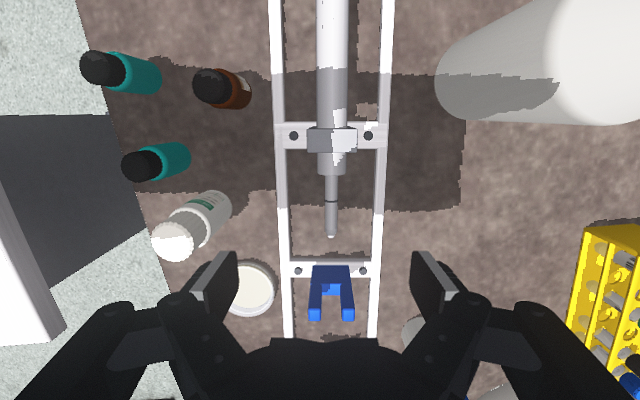

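The tip (331,238) is out in line and the white bottle stands upright beside the stand. First pull next.

```bash
python3 - <<'E'
from m import *
w=pickle.load(open("w3.pkl","rb")); t=tostand(p,world(w,[(331,238)],z=.053))[0]; print("tip",t.round(1)," fork/mouth mid",tostand(p,world(w,[(331,176)],z=.06)).round(1))
f0=np.array(ctrl.get_ft_force())
ctrl.servo_line(S(-2,-24,34),vel=.25)
for i,(a,b) in enumerate(((-24,-77),(-10,-77))):
    if i: ctrl.servo_line(S(0,a,34),vel=.2)
    else: ctrl.servo_line(S(0,a,34),vel=.1)
    ctrl.close_gripper(30); ctrl.wait(.1); g=np.array(ctrl.get_ft_force())-f0
    h=ctrl.servo_line(S(0,b,34),vel=.1,guard=15)
    print(i,h,g.round(1),(np.array(ctrl.get_ft_force())-f0).round(1),ctrl.get_gripper_width(),ctrl.get_tool_pos())
    if h: break
    ctrl.let_go()
print(ctrl.get_time_s())
pos,rot=ctrl.get_tool_pos(),ctrl.get_ee_rot(); w=wcam(ctrl.camera("wrist"),pos,rot); pickle.dump(w,open("w4.pkl","wb"))
c=ctrl.camera("scene"); cv2.imwrite("pics/v4.png",np.vstack([cv2.resize(c["image"][190:300,270:470],(640,352)),w["image"][160:400]])[:,:,::-1])
E
```

```text
tip [ -0.4 -47.3  53. ]  fork/mouth mid [[-0.7  4.8 60. ]]
0 False [-1.3 -1.2  0.8] [-0.  -2.9  1. ] 0.008650887504497917 [ 0.50588261 -0.08034913  0.03399524]
1 False [-0.5 -2.9  0.6] [ 0.9 -1.6 -1.4] 0.008757962445471218 [ 0.50579238 -0.08002109  0.03389256]
17.8917
```

View pics/v4.png

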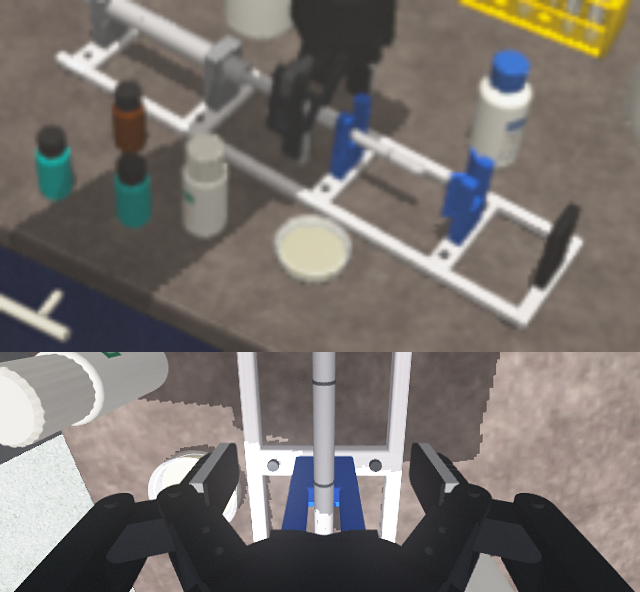

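The shaft runs level through fork 1's slot, tip between the forks at about -167 mm, all clear. Two more pulls, the last one guarded against the stop.

```bash
python3 - <<'E'
from m import *
f0=np.array(ctrl.get_ft_force())
for i,(a,b,v,gd) in enumerate(((-10,-77,.1,15),(-30,-80,.05,10))):
    ctrl.servo_line(S(0,a,34),vel=.2)
    ctrl.close_gripper(30); ctrl.wait(.1); g=np.array(ctrl.get_ft_force())-f0
    h=ctrl.servo_line(S(0,b,34),vel=v,guard=gd)
    print(i,h,g.round(1),(np.array(ctrl.get_ft_force())-f0).round(1),ctrl.get_gripper_width(),tostand(p,np.array([ctrl.get_tool_pos()])).round(1))
    if h and i==0: break
    ctrl.let_go()
ctrl.servo_line(S(0,-60,130),vel=.3)
ctrl.servo_line(S(-50,60,240),vel=.4)
print(ctrl.get_time_s())
pos,rot=ctrl.get_tool_pos(),ctrl.get_ee_rot(); w=wcam(ctrl.camera("wrist"),pos,rot)
c=ctrl.camera("scene"); t=ctrl.camera("top"); pickle.dump((c,t,w),open("f.pkl","wb"))
cv2.imwrite("pics/v5.png",np.vstack([cv2.resize(c["image"][190:300,270:470],(640,352)),cv2.resize(t["image"][160:240,300:460],(496,248)).copy() if 0 else cv2.resize(t["image"][165:240,270:460],(640,248))])[:,:,::-1])
E
```

```text
0 False [ 0.2 -2.4  0.2] [-1.4 -1.7 -0.8] 0.00921123999977867 [[ -0.2 -77.1  33.8]]
1 True [-0.7 -2.6  0.9] [ 1.4  1.5 -0.2] 0.008854416968455712 [[ -0.6 -73.5  33.3]]
24.55
```

View pics/v5.png

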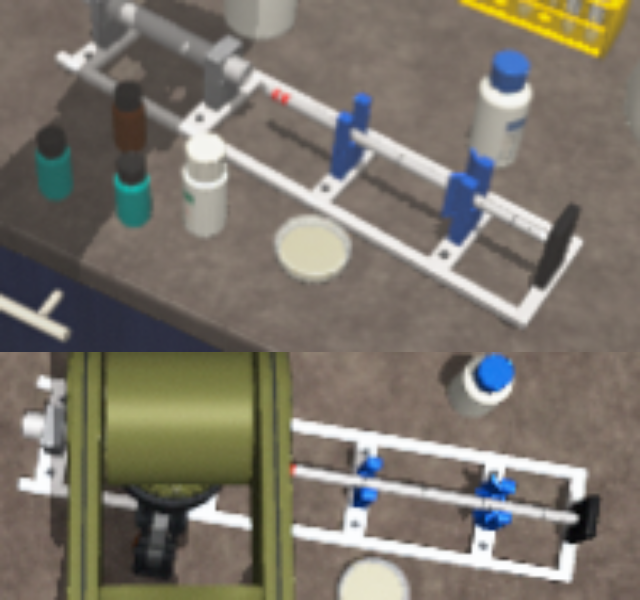

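The shaft lies in both slots with its tip at the stop, and the tail at crop (258,77) is clear of the sleeve. I check it numerically, then hand in.

```bash
python3 - <<'E'
from m import *
c,t,w=pickle.load(open("f.pkl","rb"))
print("tail",tostand(p,world(c,[(350.6,214)],z=.052)).round(1),"expected px",pix(c,[S(0,-17,51.5),S(0,-277,51.5)]),"tip px top",pix(t,[S(0,-277,51.5)]))
s=tostand(p,world(c,[(350.6,214)],z=.052))[0]
if abs(s[1]+17)<6: print(ctrl.sign_off())
E
```

```text
tail [[ 5.2 -3.3 52. ]] expected px [[353.59761101 217.34233127]
 [442.63448224 264.25957302]] tip px top [[441.23972372 215.32031697]]
```

```bash
python3 - <<'E'
from m import *
c,t,w=pickle.load(open("f.pkl","rb")); w2=pickle.load(open("w2.pkl","rb"))
def bands(c,box,z):
    a,b,x,y=box; h=cv2.cvtColor(c["image"],cv2.COLOR_RGB2HSV)[a:b,x:y]
    m=((h[...,0]<8)|(h[...,0]>172))&(h[...,1]>120)
    v,u=np.nonzero(m); return tostand(p,world(c,[(u.mean()+x,v.mean()+a)],z=z)).round(1),m.sum()
print("start bands",bands(w2,(190,220,320,345),.055),"(tail 275.5 there)")
print("end bands scene",bands(c,(205,235,340,370),.054))
print("wrist",bands(w,(0,400,150,500),.056))
cv2.imwrite("pics/w5.png",w["image"][:,:,::-1])
E
```

```text
start bands (array([[ -0.7, 260.2,  55. ]]), np.int64(141)) (tail 275.5 there)
end bands scene (array([[ -4.9, -31.5,  54. ]]), np.int64(10))
wrist (array([[ 96.1, 224.8,  56. ]]), np.int64(1622))
```

View pics/w5.png

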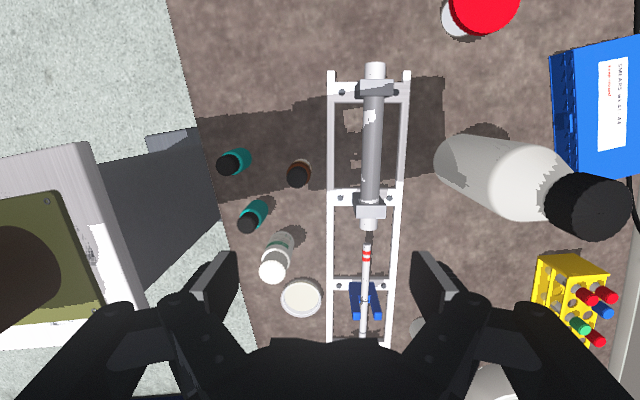

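```bash
python3 - <<'E'
from m import *
c,t,w=pickle.load(open("f.pkl","rb"))
h=cv2.cvtColor(w["image"],cv2.COLOR_RGB2HSV)[235:275,350:385]
v,u=np.nonzero(((h[...,0]<8)|(h[...,0]>172))&(h[...,1]>120))
print("bands",tostand(p,world(w,[(u.mean()+350,v.mean()+235)],z=.055)).round(1))
for r in (245,270,285):
    row=w["image"][r,352:384].min(1); print(r,row.tolist())
print(pix(w,[S(0,-17,51.5),S(0,-32,51.5),S(0,-100,51.5),S(0,5,55)]).round(1).tolist())
E
```

```text
bands [[ -1.6 -30.8  55. ]]
245 [124, 125, 129, 126, 131, 129, 128, 127, 129, 126, 116, 182, 206, 195, 206, 220, 213, 213, 220, 87, 100, 133, 130, 128, 135, 140, 135, 132, 136, 135, 138, 141]
270 [139, 144, 145, 142, 140, 143, 139, 137, 133, 116, 189, 224, 239, 247, 250, 244, 233, 146, 81, 119, 135, 130, 127, 127, 128, 130, 132, 129, 127, 125, 126, 126]
285 [59, 60, 59, 59, 57, 59, 59, 55, 49, 157, 217, 238, 245, 250, 244, 235, 195, 44, 55, 56, 56, 53, 94, 209, 201, 211, 255, 255, 255, 74, 83, 130]
[[367.0, 243.9], [366.5, 255.0], [364.2, 302.0], [368.2, 228.1]]
```

Bands lie at stand (-1.6, -31) mm, where -32 is expected with the tip home, so the shaft is in line and against the stop. I'm handing in.

```bash
python3 -c "
from station import ctrl
print(ctrl.sign_off(),ctrl.get_time_s())"
```

```text
the job is handed in; nothing more can be done
the job is handed in; nothing more can be done
```

I handed the job in after about 25 s of robot time: the shaft lies in both fork slots against the end stop, out of the sleeve, the white bottle stands upright beside the stand, and no bystander was seen to move; no verdict was returned.

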